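# Flip the terminal-box cover against the block

### The arm

A 6-joint arm with a two-finger parallel gripper is mounted at the origin on the work surface. World frame = base frame: x ahead of the robot, y to its left, z up, the work surface at z = 0. Lengths are in m, angles in rad, forces in N, time in s.
With the tool pointing down it reaches from about 0.375 to 0.925 m from the base axis. Payload 5.7 kg.
Tool frame: the origin (TCP) lies midway between the tips of the shut fingers; the grasp point (between the pads) lies 19 mm behind it; z points along the fingers, y is the line along which they close (so a half turn about z gives the same grasp; the last joint's range is limited). The gripper opens to 88 mm and grips with 3 to 60 N. Pads are 20 mm wide; open, the fingers measure 115 mm over their backs; the gripper's body (75 mm by 178 mm) begins 61 mm behind the grasp point.
Start: joints at [1.162, 0.359, 1.51, -0, 1.272, -0.115], TCP at [0.174, 0.574, 0.223] pointing down, gripper open.
Joint ranges: [-2.97, 2.97], [-1.01, 2.36], [0.21, 2.38], [-0.96, 4.11], [0.2, 2.71], [-2.98, 2.98]. Speed limits (rad/s): [2.39, 2.39, 3.14, 3.14, 3.14, 3.14].

### API

Orientations are given as a rotation vector (axis times angle).
In Python, from plant import manip, imaging gives the robot as it stands. The module is installed in compiled form; this text tells all that it offers.
- The arm moves only by the shell command python3 -m handwheel 'ROWS' [FORCE]. ROWS is JSON, a list of rows, each a list of 3 entries, a list of its own where there are three numbers: the shift along the tool's x, y, z in units of 0.5 m (1.0 is 0.5 m), then the turn, a rotation vector about the tool's x, y, z in units of 6 degrees (1.0 is 6 degrees), then the finger opening in mm, from 0 to 87.8. In form: [[[tx, ty, tz], [wx, wy, wz], hand], ...]. A call has exactly 10 rows; each row shifts and turns the commanded pose from where the row before left it, along the tool's axes as they then stand; what a row does not reach is not made up. A row lasts 1/10 s, in which the tool goes at most 50 mm and 8.59 degrees, less where a joint would pass 70% of its speed; a pose out of reach is approached as far as the arm can. A call with a number of a shift or a turn outside -1 to 1 is refused whole. A call with a gripper value outside its range is refused whole. The fingers move at their own pace and stop on an object; FORCE is the grip in N (left out, the last holds). Time passes only in rows, so rows that do not move let the fingers close, or fill a call up. It gives the time, the measured TCP pose, the force, the opening and the grip force at its end, in the units of the state.
- manip.read_state(): the state, without advancing time (a new reading comes with each control period).
- imaging.camera(name): name is "scene" or "top" or "wrist"; returns a dict with "pixels" (480x640x3 uint8, red, green, blue), "mtx" (3x3 intrinsics, pixels), "rvec" (rotation vector, rad) and "tvec" (3), from world to camera coordinates, as OpenCV has them. Camera axes: x right, y down, z forward; pixel columns grow to the right and rows downward; lengths in m; the calibration is good to about 2 mm. The wrist camera is an equidistant fisheye: a pixel r from the principal point sees the ray r / f radians off the axis. A picture is of the moment at which its call begins. There is no depth.
- manip.hand_in(): hands the job in; it is judged then, once.
The state is a dict: "time_s": time; "joints": joint angles; "dq": joint speeds; "joint_torque": joint torques, N m; "ee_pos": TCP position; "orientation": TCP orientation; "ft_force": force on the tool from outside, world axes, zero at the start; "ft_torque": the same for the moment, N m; "finger_gap": finger opening in m; "grip_force": force on a finger pad.
Only numpy, scipy, OpenCV 4.12 (cv2) and the standard library are available. Lean on these libraries where they do the work, as an engineer would, in place of code of your own. Each camera call takes 0.05 s, during which the arm holds its last target. There are 200 camera calls.

### The job

The motor's flat terminal-box cover lies on the bench painted side up. With the fingertips only, never gripping or lifting it off, push it flat across the bench until its edge is up against the side of the raised rubber-topped block, then keep pushing on its near edge so that it tips up on its far edge against the block and flips over onto the block. It must end lying flat on the block with its gasket side up; leave the socket, the pinion and the spray can where they stand.

Things in the scene. Friction and masses are not known exactly. Their poses are not given: they have to be found in the camera images.
- block: Fixed low assembly block, aluminium with a black rubber top: 200 mm along its x, 150 mm along its y, 16 mm high. Origin at the centre of its underside, on the bench; z up. Its side at y = -75 mm (vertical, 16 mm high, 200 mm long) is the step against which the cover is pushed, in the block's +y direction.
- block_step (a point): Middle of the upper edge of that step: on the block at x = 0, y = -75 mm, z = 16 mm; axes as the block's, so the step's edge runs along x and +y points onto the block.
- cover: Loose flat slab 120 mm (x) by 90 mm (y) by 10 mm, 0.11-0.23 kg; one face green, the other bare aluminium with an orange gasket ring. Origin at the centre of the gasket face; z points from there to the green face: up at the start, down once flipped. Starts flat on the bench, edge middle 35-100 mm short of the step, +y edge towards it, up to 0.3 rad askew.
- cover_edge (a point): Middle of the cover's +y edge face (on the cover x = 0, y = +45 mm, z = 5 mm), which goes against the step; axes as the cover's. Fingertips pressing the opposite edge towards the step and moving up raise that edge by friction; the cover stands on this edge and, just beyond upright, falls onto the rubber.
- socket: Bystander: loose steel wrench socket standing upright, 31 mm across, 36 mm high; origin at the centre of its underside.
- pinion: Bystander: loose dark steel pinion gear standing upright, 40 mm across, 50 mm high with its shaft; origin at the centre of its underside.
- spray_can: Bystander: loose white and blue spray can standing upright behind the block, 58 mm across, 161 mm high; origin at the centre of its underside.

How it is judged:
By the outcome, as a careful person would: the job done as asked, in the order asked, and still so for the second after the job is handed in, with the robot touching nothing.
It also fails if it takes over 51 s, if anything falls off the work surface, if the arm or the gripper's body presses on something with over 40 N, if the wrist force passes 120 N, or if a joint passes its speed limit or range.

## Working session

There is one attempt and no reset: what is moved stays moved. The work goes in short steps, Python scripts to look and compute and a shell command to move; the robot and the scene stay as the last step left them, time stands still between calls to the robot, and variables do not carry over. Pictures are saved under pics/ and viewed, at most 10 in all, crops included, and the job is handed in when it is done.

```bash
mkdir -p pics; python3 - <<'E'
from plant import manip, imaging
import cv2,pickle
s=manip.read_state();print(s)
d={}
for n in("top","scene"):
    c=imaging.camera(n);d[n]=c;cv2.imwrite(f"pics/{n}0.png",c["pixels"][:,:,::-1])
pickle.dump(d,open("c0.pkl","wb"))
E
```

```text
{'time_s': 0.0, 'joints': array([ 1.16190842e+00,  3.59527987e-01,  1.51139877e+00,  2.83238904e-06,
        1.27252599e+00, -1.15118289e-01]), 'dq': array([-0.00072607, -0.00013033,  0.00028811,  0.00018098,  0.00027878,
        0.00105868]), 'joint_torque': array([ 2.06425539e-03, -5.15371478e+01, -2.70732987e+01,  6.74607488e-02,
        3.45005980e-02, -1.49525445e-04]), 'ee_pos': array([0.17348017, 0.57365778, 0.22180874]), 'orientation': array([-4.59724922e-01, -3.10728274e+00,  2.82059161e-03]), 'ft_force': array([ 0.08981293, -0.07662471,  0.31136236]), 'ft_torque': array([ 0.01068608, -0.02612388,  0.0029442 ]), 'grip_force': 0.0, 'finger_gap': 0.08807843043682488}
```

View pics/top0.png

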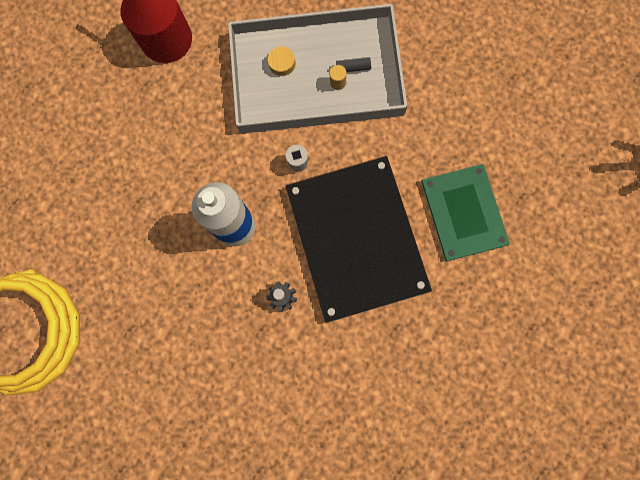

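View pics/scene0.png

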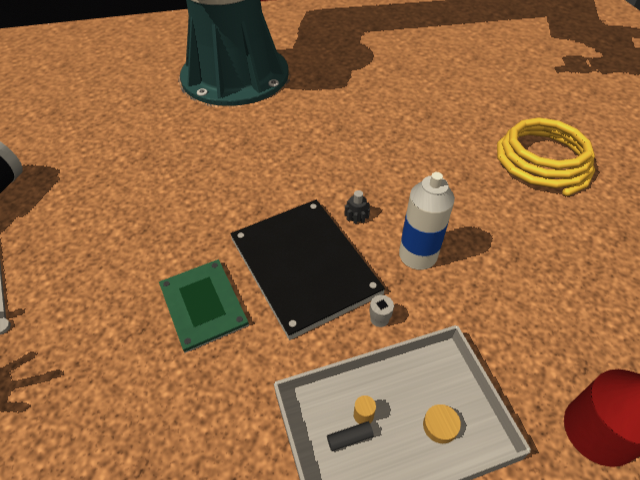

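The top view shows the block's top corners at (286,186), (387,157), (431,291) and (325,321). The cover's corners are at (422,180), (484,166), (509,243) and (446,260). The socket is at (297,157), the pinion at (281,296) and the can behind the block. The step is the block's right-hand side in the picture.

```bash
cat > h.py <<'E'
import numpy as np,cv2
def world(c,px,z):
    R=cv2.Rodrigues(np.array(c["rvec"],float))[0];t=np.array(c["tvec"],float).ravel()
    o=-R.T@t; r=np.c_[np.array(px,float),np.ones(len(px))]@np.linalg.inv(c["mtx"]).T@R
    return o+r*((z-o[2])/r[:,2])[:,None]
def quad(c,mask,z):
    n,l,st,_=cv2.connectedComponentsWithStats(mask.astype(np.uint8)); k=1+st[1:,4].argmax()
    p=np.argwhere(l==k)[:,::-1]
    w=world(c,p,z)[:,:2]
    (cx,cy),sz,a=cv2.minAreaRect((w*1000).astype(np.float32))
    return np.array([cx,cy]),sz,cv2.boxPoints(((cx,cy),sz,a)).round(1)
E
python3 - <<'E'
import pickle; from h import *
d=pickle.load(open("c0.pkl","rb"));c=d["top"];im=c["pixels"].astype(int)
r,g,b=im[...,0],im[...,1],im[...,2]
roi=np.zeros(r.shape,bool);roi[150:330,280:520]=1
print("cover",*quad(c,roi&(g>r+10),.010))
P=world(c,[(286,186),(387,157),(431,291),(325,321)],.016)[:,:2];print(P)
m=roi&(im.max(2)<60);m=cv2.morphologyEx(m.astype(np.uint8),cv2.MORPH_OPEN,np.ones((5,5)));print("block",*quad(c,m,.016))
cc=world(c,[(422,180),(484,166),(509,243),(446,260)],.01)[:,:2];print(cc)
print("socket,pinion",world(c,[(297,154)],.036),world(c,[(281,296)],.03))
E
```

```text
cover [ 582.84197998 -106.14702606] (119.83586883544922, 91.17565155029297) [[ 513.5  -76.8]
 [ 536.  -165.1]
 [ 652.2 -135.5]
 [ 629.6  -47.2]]
[[ 6.21078894e-01  1.42475891e-01]
 [ 6.61725293e-01 -3.05677051e-04]
 [ 4.72240446e-01 -5.42639327e-02]
 [ 4.33100465e-01  8.82936254e-02]]
block [547.24182129  44.6020813 ] (198.26742553710938, 149.08009338378906) [[ 4.313e+02  8.860e+01]
 [ 4.727e+02 -5.460e+01]
 [ 6.632e+02  6.000e-01]
 [ 6.217e+02  1.438e+02]]
[[ 0.62907228 -0.04913615]
 [ 0.64842716 -0.1369434 ]
 [ 0.53774945 -0.16423154]
 [ 0.51495327 -0.07739827]]
socket,pinion [[0.66101537 0.12556368 0.036     ]] [[0.46565481 0.14614808 0.03      ]]
```

```bash
cat > t.py <<'E'
# usage: t.py bx by z tilt  (mm, deg, block frame) -> remaining shift (tool axes, units) and turn (units)
import sys,numpy as np
from plant import manip
from scipy.spatial.transform import Rotation as Ro
a=np.deg2rad(16.16);X=np.array([np.cos(a),np.sin(a),0]);Y=np.array([-np.sin(a),np.cos(a),0])
C=np.array([.5472,.0446,0])
s=manip.read_state();p=s["ee_pos"];R=Ro.from_rotvec(s["orientation"])
d=p-C;print("t %.2f block"%s["time_s"],(np.array([d@X,d@Y,p[2]])*1000).round(1),"F blk",np.round([s["ft_force"]@X,s["ft_force"]@Y,s["ft_force"][2]],1),"gap %.3f"%s["finger_gap"])
Rn=Ro.from_matrix(np.c_[Y,X,[0,0,-1]]);e=(Rn.inv()*R).as_rotvec(degrees=True);print("tilt err xyz deg",e.round(1))
if len(sys.argv)>4:
    bx,by,z,t=map(float,sys.argv[1:]);T=C+X*bx/1e3+Y*by/1e3;T[2]=z/1e3
    g=Rn*Ro.from_euler("y",t,degrees=True)
    print("shift",(R.inv().apply(T-p)/.5).round(3),"turn",((R.inv()*g).as_rotvec(degrees=True)/6).round(2))
E
python3 t.py -8 -235 120 0
python3 -m handwheel '[[[0,0,-0.01],[0,0,0.95],60],[[0,0,-0.01],[0,0,0.95],60],[[0,0,-0.01],[0,0,0.95],60],[[0,0,-0.01],[0,0,0.95],60],[[0,0,0],[0,0,0.95],60],[[0,0,0],[0,0,0.95],60],[[0,0,0],[0,0,0.95],60],[[0,0,0],[0,0,0.95],60],[[0,0,0],[0,0,0.95],60],[[0,0,0],[0,0,0.95],60]]'
python3 t.py -8 -235 120 0
```

```text
t 0.10 block [-211.7  612.2  221.9] F blk [ 0.3 -0.6  0. ] gap 0.088
tilt err xyz deg [  0.1  -0.  -57. ]
shift [-1.264 -1.199  0.206] turn [-0.02  0.01  9.5 ]
time_s: 1.1
ee_pos: [0.1736, 0.5739, 0.2421]
orientation: [1.892, 2.508, -0.002]
ft_force: [-0.6, -0.1, -0.2]
finger_gap: 0.0599
grip_force: 0.0
t 1.10 block [-211.5  612.4  242.1] F blk [-0.6  0.  -0.2] gap 0.060
tilt err xyz deg [ 0.  -0.1  0.2]
shift [-1.693  0.414  0.245] turn [-0.01  0.01 -0.04]
```

```bash
python3 -m handwheel '[[[-0.056,0.014,0],[0,0,0],60],[[-0.056,0.014,0],[0,0,0],60],[[-0.056,0.014,0],[0,0,0],60],[[-0.056,0.014,0],[0,0,0],60],[[-0.056,0.014,0],[0,0,0],60],[[-0.056,0.014,0],[0,0,0],60],[[-0.056,0.014,0],[0,0,0],60],[[-0.056,0.014,0],[0,0,0],60],[[-0.056,0.014,0],[0,0,0],60],[[-0.056,0.014,0],[0,0,0],60]]' >/dev/null
python3 -m handwheel '[[[-0.056,0.014,0],[0,0,0],60],[[-0.056,0.014,0],[0,0,0],60],[[-0.056,0.014,0],[0,0,0],60],[[-0.056,0.014,0],[0,0,0],60],[[-0.056,0.014,0],[0,0,0],60],[[-0.056,0.014,0],[0,0,0],60],[[-0.056,0.014,0],[0,0,0],60],[[-0.056,0.014,0],[0,0,0],60],[[-0.056,0.014,0],[0,0,0],60],[[-0.056,0.014,0],[0,0,0],60]]' >/dev/null
python3 -m handwheel '[[[-0.056,0.014,0],[0,0,0],60],[[-0.056,0.014,0],[0,0,0],60],[[-0.056,0.014,0],[0,0,0],60],[[-0.056,0.014,0],[0,0,0],60],[[-0.056,0.014,0],[0,0,0],60],[[-0.056,0.014,0],[0,0,0],60],[[-0.056,0.014,0],[0,0,0],60],[[-0.056,0.014,0],[0,0,0],60],[[-0.056,0.014,0],[0,0,0],60],[[-0.056,0.014,0],[0,0,0],60]]' >/dev/null
python3 t.py -8 -235 20 0
```

```text
t 4.10 block [  -1.3 -228.3  242.1] F blk [ 0.5  0.3 -0.3] gap 0.060
tilt err xyz deg [ 0.1  0.  -0. ]
shift [-0.014 -0.013  0.444] turn [-0.01 -0.01  0.  ]
```

```bash
python3 -m handwheel '[[[-0.014,-0.013,0.05],[0,0,0],60],[[0,0,0.05],[0,0,0],60],[[0,0,0.05],[0,0,0],60],[[0,0,0.05],[0,0,0],60],[[0,0,0.05],[0,0,0],60],[[0,0,0.05],[0,0,0],60],[[0,0,0.05],[0,0,0],60],[[0,0,0.05],[0,0,0],60],[[0,0,0.03],[0,0,0],60],[[0,0,0.014],[0,0,0],60]]' >/dev/null
python3 t.py -8 -235 2 0
python3 -m handwheel '[[[0,0,0.008],[0,0,0],60],[[0,0,0.008],[0,0,0],60],[[0,0,0.008],[0,0,0],60],[[0,0,0.004],[0,0,0],60],[[0,0,0.004],[0,0,0],60],[[0,0,0.002],[0,0,0],60],[[0,0,0.002],[0,0,0],60],[[0,0,0],[0,0,0],60],[[0,0,0],[0,0,0],60],[[0,0,0],[0,0,0],60]]' 
python3 t.py -8 -195 2 0
```

```text
t 5.10 block [  -8.6 -233.6   18.9] F blk [ 1.1 -0.6 -0.1] gap 0.060
tilt err xyz deg [ 0.1  0.1 -0. ]
shift [-0.003  0.001  0.034] turn [-0.02 -0.02  0.  ]
time_s: 6.1
ee_pos: [0.6051, -0.1827, 0.0028]
orientation: [1.887, 2.512, -0.0]
ft_force: [-0.6, -0.2, -0.3]
finger_gap: 0.0601
grip_force: 0.0
t 6.10 block [  -7.6 -234.4    2.8] F blk [-0.6 -0.  -0.3] gap 0.060
tilt err xyz deg [-0. -0. -0.]
shift [ 0.079 -0.001  0.002] turn [0. 0. 0.]
```

```bash
python3 -m handwheel '[[[0.012,0,0],[0,0,0],60],[[0.012,0,0],[0,0,0],60],[[0.012,0,0],[0,0,0],60],[[0.008,0,0],[0,0,0],60],[[0.008,0,0],[0,0,0],60],[[0.008,0,0],[0,0,0],60],[[0.008,0,0],[0,0,0],60],[[0.008,0,0],[0,0,0],60],[[0.008,0,0],[0,0,0],60],[[0.008,0,0],[0,0,0],60]]' >/dev/null
python3 t.py 
python3 -m handwheel '[[[0.003,0,0],[0,0,0],60],[[0.003,0,0],[0,0,0],60],[[0.002,0,0],[0,0,0],60],[[0.002,0,0],[0,0,0],60],[[0,0,0],[0,0,0],60],[[0,0,0],[0,0,0],60],[[0,0,0],[0,0,0],60],[[0,0,0],[0,0,0],60],[[0,0,0],[0,0,0],60],[[0,0,0],[0,0,0],60]]' >/dev/null
python3 t.py -8 -170 2 0
python3 - <<'E'
from plant import imaging
import cv2,numpy as np
a=imaging.camera("top")["pixels"][120:340,260:560]
b=imaging.camera("scene")["pixels"][180:400,100:400]
cv2.imwrite("pics/a1.png",cv2.resize(np.hstack([a,b]),(800,294))[:,:,::-1])
E
```

```text
t 7.10 block [  -7.6 -188.1    2.7] F blk [-0.1 -0.4  0.2] gap 0.060
tilt err xyz deg [-0. -0. -0.]
t 8.10 block [  -7.8 -183.3    2.6] F blk [-0.1  0.4 -1.2] gap 0.060
tilt err xyz deg [ 0.  0. -0.]
shift [ 0.027 -0.     0.001] turn [-0. -0.  0.]
```

View pics/a1.png

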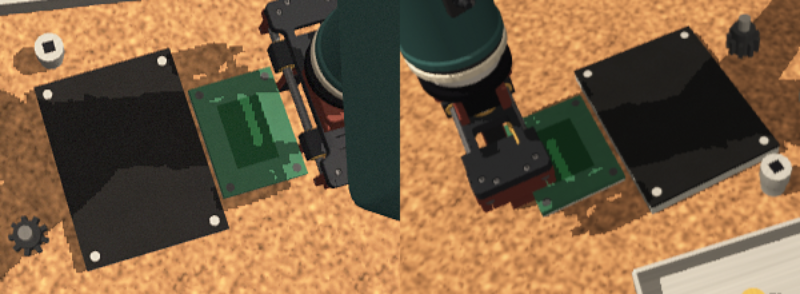

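The fingers are behind the cover's near edge. The cover's far edge is a few mm from the step: about (190-225) against the block side at (170-228) in the left-hand view.

```bash
for i in 1; do python3 -m handwheel '[[[0.003,0,0],[0,0,0],60],[[0.003,0,0],[0,0,0],60],[[0.003,0,0],[0,0,0],60],[[0.003,0,0],[0,0,0],60],[[0.002,0,0],[0,0,0],60],[[0.002,0,0],[0,0,0],60],[[0,0,0],[0,0,0],60],[[0,0,0],[0,0,0],60],[[0,0,0],[0,0,0],60],[[0,0,0],[0,0,0],60]]' >/dev/null
python3 t.py; done
python3 -m handwheel '[[[0.002,0,0],[0,0,0],60],[[0.002,0,0],[0,0,0],60],[[0.001,0,0],[0,0,0],60],[[0,0,0],[0,0,0],60],[[0,0,0],[0,0,0],60],[[0,0,0],[0,0,0],60],[[0,0,0],[0,0,0],60],[[0,0,0],[0,0,0],60],[[0,0,0],[0,0,0],60],[[0,0,0],[0,0,0],60]]' >/dev/null
python3 t.py
```

```text
t 9.20 block [  -7.6 -176.9    2.9] F blk [-2.7 -6.5 -0.9] gap 0.060
tilt err xyz deg [-0.  -0.1 -0. ]
t 10.20 block [  -7.5 -176.9    3.3] F blk [ -4.5 -15.1  -0.9] gap 0.060
tilt err xyz deg [-0.  -0.3 -0.1]
```

```bash
python3 -m handwheel '[[[0,0,-0.006],[0,0,0],60],[[0,0,-0.006],[0,0,0],60],[[0,0,-0.006],[0,0,0],60],[[0,0,-0.006],[0,0,0],60],[[0,0,-0.006],[0,0,0],60],[[0.001,0,-0.006],[0,0,0],60],[[0.001,0,-0.006],[0,0,0],60],[[0.001,0,-0.006],[0,0,0],60],[[0.001,0,-0.006],[0,0,0],60],[[0.001,0,-0.006],[0,0,0],60]]' >/dev/null
python3 t.py
python3 - <<'E'
from plant import imaging
import cv2,numpy as np
a=imaging.camera("top")["pixels"][120:340,260:560]
b=imaging.camera("scene")["pixels"][180:400,100:400]
cv2.imwrite("pics/a2.png",cv2.resize(np.hstack([a,b]),(800,294))[:,:,::-1])
E
```

```text
t 11.20 block [  -7.3 -173.3   33.6] F blk [-2.  -9.7  1.7] gap 0.060
tilt err xyz deg [-0.1 -0.3 -0.1]
```

View pics/a2.png

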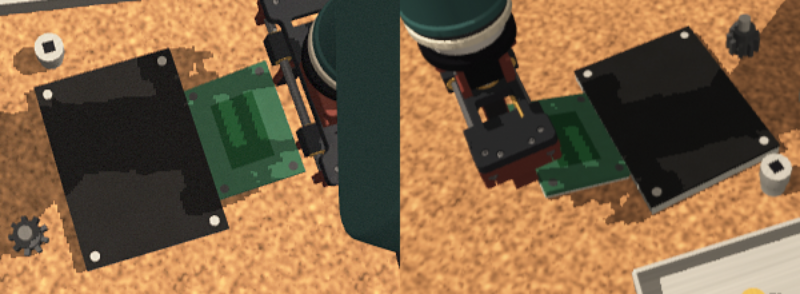

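The cover's near edge is rising with the fingers; its shape at (190-305, 60-200) in the left-hand view is foreshortened and held at 10 N. I continue along the arc.

```bash
python3 -m handwheel '[[[0.0024,0,-0.0054],[0,0,0],60],[[0.0024,0,-0.0054],[0,0,0],60],[[0.0024,0,-0.0054],[0,0,0],60],[[0.0024,0,-0.0054],[0,0,0],60],[[0.0024,0,-0.0054],[0,0,0],60],[[0.0032,0,-0.0048],[0,0,0],60],[[0.0032,0,-0.0048],[0,0,0],60],[[0.0032,0,-0.0048],[0,0,0],60],[[0.0032,0,-0.0048],[0,0,0],60],[[0.0032,0,-0.0048],[0,0,0],60]]' >/dev/null
python3 t.py
```

```text
t 12.30 block [  -6.5 -159.3   59.7] F blk [-2.6 -8.2  6.2] gap 0.060
tilt err xyz deg [-0.1 -0.3 -0. ]
```

```bash
python3 -m handwheel '[[[0.004,0,-0.0041],[0,0,0],60],[[0.004,0,-0.0041],[0,0,0],60],[[0.004,0,-0.0041],[0,0,0],60],[[0.004,0,-0.0041],[0,0,0],60],[[0.004,0,-0.0041],[0,0,0],60],[[0.0047,0,-0.0033],[0,0,0],60],[[0.0047,0,-0.0033],[0,0,0],60],[[0.0047,0,-0.0033],[0,0,0],60],[[0.0047,0,-0.0033],[0,0,0],60],[[0.0047,0,-0.0033],[0,0,0],60]]' >/dev/null
python3 t.py
python3 - <<'E'
from plant import imaging
import cv2,numpy as np
a=imaging.camera("top")["pixels"][120:340,260:560]
b=imaging.camera("scene")["pixels"][180:400,100:400]
cv2.imwrite("pics/a3.png",cv2.resize(np.hstack([a,b]),(800,294))[:,:,::-1])
E
```

```text
t 13.30 block [  -6.  -137.3   78.7] F blk [-1.6 -6.8  8.6] gap 0.060
tilt err xyz deg [-0.2 -0.3 -0. ]
```

View pics/a3.png

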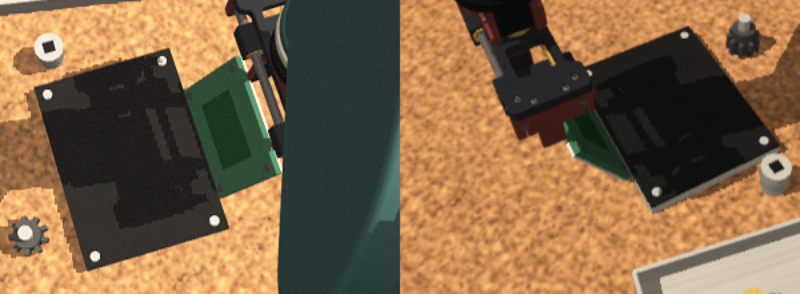

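```bash
python3 -m handwheel '[[[0.0052,0,-0.0024],[0,0,0],60],[[0.0052,0,-0.0024],[0,0,0],60],[[0.0052,0,-0.0024],[0,0,0],60],[[0.0052,0,-0.0024],[0,0,0],60],[[0.0052,0,-0.0024],[0,0,0],60],[[0.0057,0,-0.0014],[0,0,0],60],[[0.0057,0,-0.0014],[0,0,0],60],[[0.0057,0,-0.0014],[0,0,0],60],[[0.0057,0,-0.0014],[0,0,0],60],[[0.0057,0,-0.0014],[0,0,0],60]]' >/dev/null
python3 t.py
```

```text
t 14.40 block [  -5.8 -109.    88.6] F blk [-1.4 -2.  12.8] gap 0.060
tilt err xyz deg [-0.2 -0.2 -0. ]
```

```bash
python3 -m handwheel '[[[0.006,0,-0.0006],[0,0,0],60],[[0.006,0,-0.0006],[0,0,0],60],[[0.006,0,-0.0006],[0,0,0],60],[[0.006,0,-0.0006],[0,0,0],60],[[0.006,0,-0.0004],[0,0,0],60],[[0.006,0,-0.0002],[0,0,0],60],[[0.006,0,0],[0,0,0],60],[[0.006,0,0],[0,0,0],60],[[0.006,0,0.0004],[0,0,0],60],[[0.006,0,0.0004],[0,0,0],60]]' >/dev/null
python3 t.py
python3 - <<'E'
from plant import imaging
import cv2,numpy as np
a=imaging.camera("top")["pixels"][120:340,260:560]
b=imaging.camera("scene")["pixels"][180:400,100:400]
cv2.imwrite("pics/a4.png",cv2.resize(np.hstack([a,b]),(800,294))[:,:,::-1])
E
```

```text
t 15.40 block [ -5.8 -77.9  89.6] F blk [ 0.1 -0.1 12.6] gap 0.060
tilt err xyz deg [-0.2 -0.1  0. ]
```

View pics/a4.png

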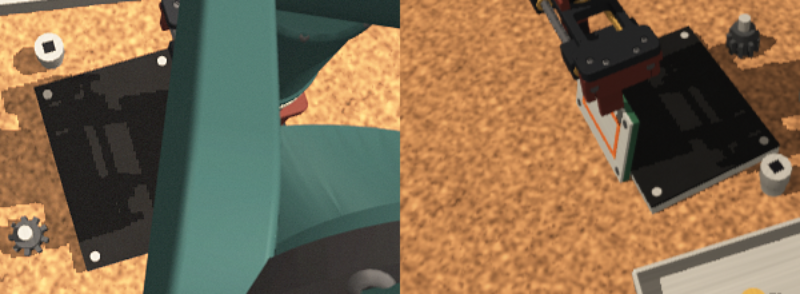

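The scene view shows the cover standing upright against the step, gasket ring facing away from the block, around (580-635, 80-180), with the fingers on its top edge. I go up, back and down, then push on the gasket face.

```bash
python3 -m handwheel '[[[0,0,-0.004],[0,0,0],60],[[0,0,-0.004],[0,0,0],60],[[0,0,-0.004],[0,0,0],60],[[0,0,-0.01],[0,0,0],60],[[0,0,-0.02],[0,0,0],60],[[-0.02,0,0],[0,0,0],60],[[-0.03,0,0],[0,0,0],60],[[-0.03,0,0],[0,0,0],60],[[-0.02,0,0],[0,0,0],60],[[0,0,0],[0,0,0],60]]' >/dev/null
python3 t.py -6 -128 62 0
python3 - <<'E'
from plant import imaging
import cv2,numpy as np
a=imaging.camera("top")["pixels"][120:340,260:560]
b=imaging.camera("scene")["pixels"][180:400,100:400]
cv2.imwrite("pics/a5.png",cv2.resize(np.hstack([a,b]),(800,294))[:,:,::-1])
E
```

```text
t 16.50 block [  -7.7 -129.5  108. ] F blk [-0.4  0.2 -0.5] gap 0.060
tilt err xyz deg [-0.  -0.   0.1]
shift [0.003 0.003 0.092] turn [ 0.    0.   -0.02]
```

View pics/a5.png

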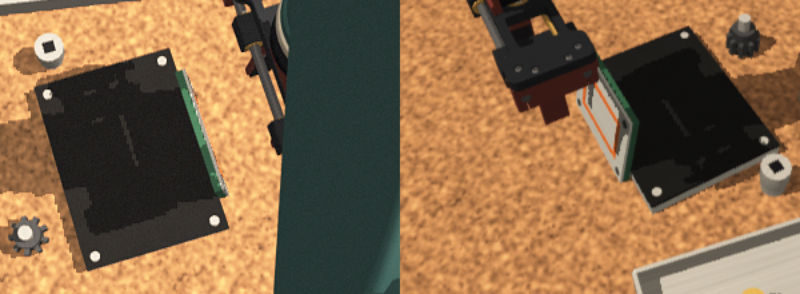

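The cover stands upright on its own against the step, at (180-225, 70-195) in the left-hand view.

```bash
python3 -m handwheel '[[[0,0,0.02],[0,0,0],60],[[0,0,0.03],[0,0,0],60],[[0,0,0.026],[0,0,0],60],[[0,0,0.01],[0,0,0],60],[[0.014,0,0],[0,0,0],60],[[0.014,0,0],[0,0,0],60],[[0.014,0,0],[0,0,0],60],[[0.01,0,0],[0,0,0],60],[[0.006,0,0],[0,0,0],60],[[0,0,0],[0,0,0],60]]' >/dev/null
python3 t.py -6 -128 62 0
python3 -m handwheel '[[[0.006,0,0],[0,0,0],60],[[0.006,0,0],[0,0,0],60],[[0.006,0,0],[0,0,0],60],[[0.006,0,0],[0,0,0],60],[[0.006,0,0],[0,0,0],60],[[0.006,0,0],[0,0,0],60],[[0.004,0,0],[0,0,0],60],[[0,0,0],[0,0,0],60],[[0,0,0],[0,0,0],60],[[0,0,0],[0,0,0],60]]' >/dev/null
python3 t.py -6 -128 62 0
python3 - <<'E'
from plant import imaging
import cv2,numpy as np
a=imaging.camera("top")["pixels"][120:340,260:560]
b=imaging.camera("scene")["pixels"][180:400,100:400]
cv2.imwrite("pics/a6.png",cv2.resize(np.hstack([a,b]),(800,294))[:,:,::-1])
E
```

```text
t 17.60 block [ -7.6 -97.8  65.6] F blk [-0.2 -0.2 -0.2] gap 0.060
tilt err xyz deg [-0. -0. -0.]
shift [-0.06   0.003  0.007] turn [0.   0.   0.01]
t 18.60 block [ -7.6 -78.4  65.3] F blk [-0.1  0.1  0.4] gap 0.060
tilt err xyz deg [-0. -0. -0.]
shift [-0.099  0.003  0.007] turn [0. 0. 0.]
```

View pics/a6.png

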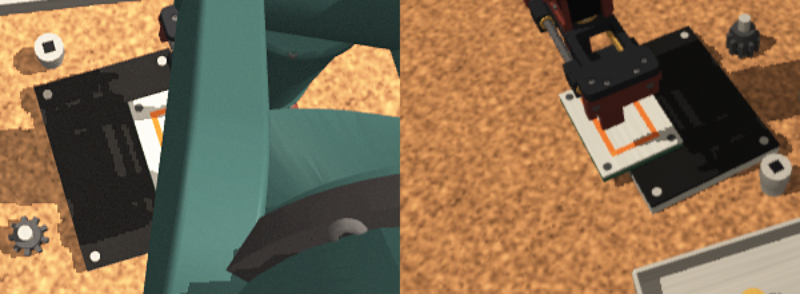

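The cover has fallen gasket side up onto the block, overhanging the step a little. I back off and measure the overhang.

```bash
python3 -m handwheel '[[[0,0,-0.04],[0,0,0],60],[[-0.05,0,0],[0,0,0],60],[[-0.06,0,0],[0,0,0],60],[[-0.06,0,0],[0,0,0],60],[[-0.06,0,0],[0,0,0],60],[[-0.03,0,0],[0,0,0],60],[[0,0,0],[0,0,0],60],[[0,0,0],[0,0,0],60],[[0,0,0],[0,0,0],60],[[0,0,0],[0,0,0],60]]' >/dev/null
python3 t.py -6 -135 20 0
python3 - <<'E'
from plant import imaging
from h import *
c=imaging.camera("top")
a=c["pixels"]
cv2.imwrite("pics/a7.png",cv2.resize(a[120:340,260:560],(800,587))[:,:,::-1])
E
```

```text
t 19.70 block [  -7.8 -206.8   85.2] F blk [0.3 0.7 0.4] gap 0.060
tilt err xyz deg [ 0.   0.  -0.1]
shift [0.144 0.004 0.13 ] turn [-0.01 -0.01  0.01]
```

View pics/a7.png

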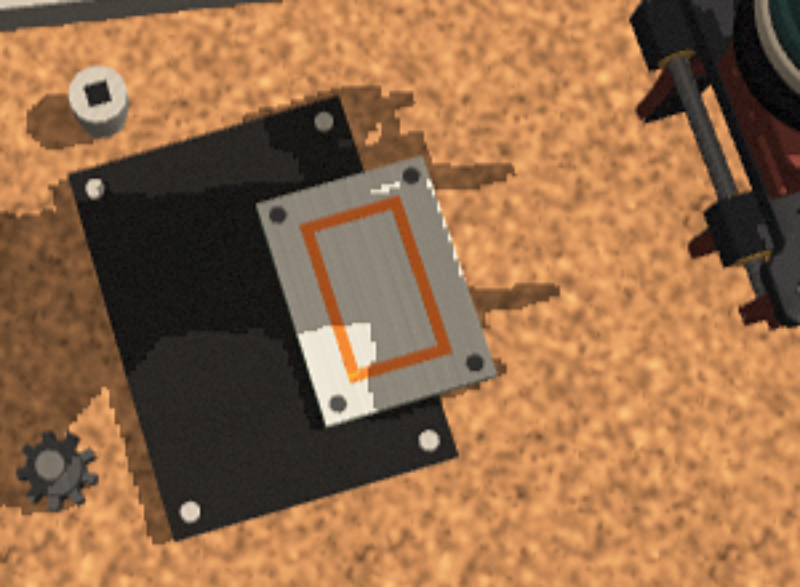

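The cover lies flat, gasket up, but overhangs the step by about 33 mm: its edge is at (425-495, 155-375) and the block side at (362-455, 170-455). I push it fully on with the fingertips at its near edge.

```bash
python3 -m handwheel '[[[0.03,0,0.02],[0,0,0],60],[[0.04,0,0.03],[0,0,0],60],[[0.03,0,0.03],[0,0,0],60],[[0.02,0,0.02],[0,0,0],60],[[0.01,0,0.02],[0,0,0],60],[[0,0,0.01],[0,0,0],60],[[0,0,0],[0,0,0],60],[[0,0,0],[0,0,0],60],[[0,0,0],[0,0,0],60],[[0,0,0],[0,0,0],60]]' >/dev/null
python3 t.py -8 -84 20 0
python3 -m handwheel '[[[0.01,0,0],[0,0,0],60],[[0.01,0,0],[0,0,0],60],[[0.008,0,0],[0,0,0],60],[[0.008,0,0],[0,0,0],60],[[0.008,0,0],[0,0,0],60],[[0.008,0,0],[0,0,0],60],[[0.008,0,0],[0,0,0],60],[[0.008,0,0],[0,0,0],60],[[0.008,0,0],[0,0,0],60],[[0.008,0,0],[0,0,0],60]]' >/dev/null
python3 t.py -8 -84 20 0
```

```text
t 20.75 block [  -7.3 -144.    20.8] F blk [-1.2 -0.6 -0.5] gap 0.060
tilt err xyz deg [-0.1 -0.   0. ]
shift [ 0.12  -0.001  0.002] turn [ 0.01  0.01 -0.  ]
t 21.75 block [  -7.7 -101.1   20.3] F blk [-0.4 -1.1 -0.3] gap 0.060
tilt err xyz deg [-0. -0. -0.]
shift [ 0.034 -0.001  0.001] turn [0. 0. 0.]
```

```bash
python3 -m handwheel '[[[0.006,0,0],[0,0,0],60],[[0.006,0,0],[0,0,0],60],[[0.006,0,0],[0,0,0],60],[[0.006,0,0],[0,0,0],60],[[0.006,0,0],[0,0,0],60],[[0.006,0,0],[0,0,0],60],[[0,0,0],[0,0,0],60],[[-0.004,0,0],[0,0,0],60],[[-0.01,0,0],[0,0,0],60],[[-0.02,0,0],[0,0,0],60]]' >/dev/null
python3 t.py
python3 -m handwheel '[[[-0.03,0,0],[0,0,0],60],[[-0.05,0,-0.02],[0,0,0],60],[[-0.06,0,-0.04],[0,0,0],60],[[-0.06,0,-0.04],[0,0,0],60],[[-0.05,0,-0.04],[0,0,0],60],[[-0.03,0,-0.02],[0,0,0],60],[[0,0,0],[0,0,0],60],[[0,0,0],[0,0,0],60],[[0,0,0],[0,0,0],60],[[0,0,0],[0,0,0],60]]' >/dev/null
python3 t.py
python3 - <<'E'
from plant import imaging
from h import *
a=imaging.camera("top")["pixels"][120:340,260:560];b=imaging.camera("scene")["pixels"][180:400,150:450]
cv2.imwrite("pics/a8.png",cv2.resize(np.hstack([a,b]),(800,294))[:,:,::-1])
E
```

```text
t 22.75 block [  -7.9 -100.4   20.2] F blk [ 0.2  0.  -0.8] gap 0.060
tilt err xyz deg [ 0.  0. -0.]
t 23.75 block [  -8.4 -238.5   99. ] F blk [0.3 0.4 0.9] gap 0.060
tilt err xyz deg [ 0.1  0.1 -0.1]
```

View pics/a8.png

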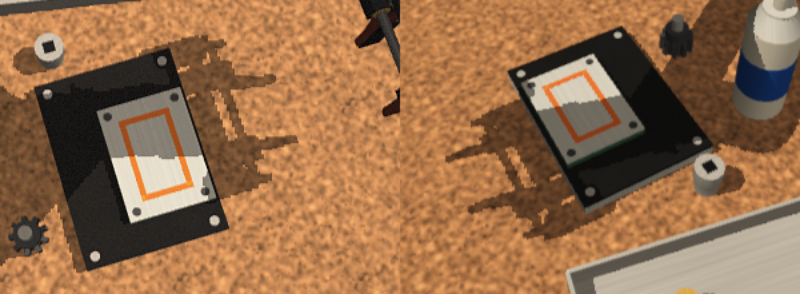

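The cover lies flat and wholly on the block, gasket side up. The socket, pinion and can have not moved, and the robot is clear.

```bash
python3 -c "
from plant import manip
print(manip.hand_in())"
```

```text
the job is handed in; nothing more can be done
None
```

The cover was pushed to the step, tipped up and flipped; it lies flat on the block, gasket side up, with the socket, pinion and spray can still in place, and I handed the job in at about 24 s.

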